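# Straighten the loose coat hook with the adjustable wrench

### The job

The hook that the adjustable wrench sits on has worked loose and points askew. Roll the wrench's knurled wheel until the jaws just fit the hook's nut, and only then push the wrench handle round clockwise (seen from above) until the hook points straight out like its neighbours, leaving the wrench snug on the nut, flat on the board. Do not push the hook itself, and leave the other things where they are.

Things in the scene. Friction and masses are not known exactly. Their poses are not given: they have to be found in the camera images.
- board: rough mango-wood hook board, 160 x 440 x 22 mm, fixed face up on the table. Origin: centre of its underside; x across it to the far long edge (the way straight hooks point), y along it, z up. Three chrome hooks stand on top in a row 20 mm to +x of its middle line, at y = -120, 0 and 120 mm; any one may be the loose one, the others are fixed.
- hook: the loose chrome hook: a hexagonal nut, 30 mm across flats (two flats parallel to the hook's x), 18 mm high, in one piece with a 10 mm round bar that rises from it and curves out along +x to a ball tip 61 mm from the axis, topping out 63 mm above the board. Origin: on its turning axis at the board's top; z up. It turns stiffly (0.35 N m) about z, has no stop, stays where left.
- hook_axis (a point): point on the loose hook's turning axis, 9 mm above the board's top face. The hook is straight when its x lies along the board's x; it starts turned anticlockwise from that (seen from above) by about 0.6 to 1.05 rad, so it must turn clockwise, and it can be turned too far
- wrench: steel adjustable wrench, 195 mm long, 0.54 kg, loose, flat on the board round the loose nut, jaws too wide. Origin: middle of the mouth when set to 30 mm, at the underside; x out of the mouth, handle along -x, z up. Fixed jaw face at y = -15 mm, movable jaw on the +y side, throat at x = -19.5 mm. Head 16 mm thick, x -76 to 20, y -35 to 50 mm. Handle bar 22 mm wide, x -76 to -175 mm.
- jaw (a joint): how far the movable jaw has closed from wide open (m): jaw opening = 42 mm minus this value. It starts at about 1 to 5.5 mm; the jaws just fit the 30 mm nut at about 12 mm. It is self-locking: it moves only when the wheel is rolled, 1.3 mm per radian.
- worm_top (a point): top of the knurled wheel: a roller 22 mm in diameter and length, axis along the wrench's y, 47 mm behind the mouth's centre, 6.5 mm proud of the head. Rubbing it towards the mouth (wrench +x) with a fingertip pressed on it (8 to 15 N) closes the jaws, about 1.2 mm per 10 mm of rub; towards the handle opens them. Once snug it stalls and the tip slips; the wrench then lines up with the nut's flats.
- handle (a point): point on the middle of the handle, 150 mm behind the mouth's centre, 8 mm above the wrench's underside; the handle there is 12 mm thick and overhangs the board's near edge. Pushing the handle here, square to it and level towards the wrench's +y, takes about 3 to 8 N and turns nut and hook clockwise.
- mouth (a point): middle of the wrench's mouth when set to 30 mm, at mid thickness; it lies on the hook's axis when the wrench is snug on the nut
- key_ring: steel key ring, 65 mm across, with one brass key, lying flat on the table; a bystander. Origin: centre of the ring
- hairbrush: brown plastic hairbrush, 207 mm long, 35 mm high, bristles down; a bystander. Origin: under its neck
- canister: lidded stainless canister, 94 mm across, 152 mm high; a bystander. Origin: centre of its underside
- bowl: green glass marble bowl, 130 mm across, 50 mm high; a bystander. Origin: centre of its underside
- mirror_case: pocket mirror in a hard plastic case, 85 x 85 x 14 mm; a bystander. Origin: centre of its underside
- polish_tin: round flat tin, 74 mm across, 32 mm high; a bystander. Origin: centre of its underside
- shoe_brush: wooden shoe brush, 150 mm long, 45 mm high; a bystander. Origin: centre of its underside
Mind the look-alikes: they are no part of the job. Of the things like the wrench, leave any that is red; of the rest the larger one is meant.

How it is judged:
On the way:
1. the jaws are closed to fit the nut (opening under 32 mm) while the hook is still askew by more than 0.5 rad (value of joint jaw above 0.01 m and angle between the x axis of hook and the x axis of board, either way round above 0.5 rad and horizontal distance between mouth and hook_axis below 0.006 m), for 0.2 s.
At the end, for the whole second after the job is handed in: The hook is straight within 0.1 rad (about 6 degrees), the jaws still fit the nut (opening under 32 mm, mouth centre within 6 mm of the nut's axis), and the wrench lies flat on the board (within 4 mm and 0.1 rad), at rest (angle between the x axis of hook and the x axis of board, either way round below 0.1 rad and value of joint jaw above 0.01 m and horizontal distance between mouth and hook_axis below 0.006 m and z of wrench in the frame of hook below 0.004 m and angle between wrench's own z axis and vertical below 0.1 rad and linear speed of wrench below 0.02 m/s); the robot touches nothing.
It fails at once if the robot pushes the loose hook itself with more than 3 N (contact force between any of the fingers, the arm and hook above 3 N).
It fails at once if a bystander is moved by more than 30 mm (distance of any of key_ring, hairbrush, canister, bowl, mirror_case, polish_tin, shoe_brush from where it was at the start of the episode above 0.03 m).
It also fails if it takes over 69 s, if anything falls off the work surface, if the arm or the gripper's body presses on something with over 40 N, if the wrist force passes 120 N, or if a joint passes its speed limit or range.

### The arm

A 6-joint arm with a two-finger parallel gripper is mounted at the origin on the work surface. World frame = base frame: x ahead of the robot, y to its left, z up, the work surface at z = 0. Lengths are in m, angles in rad, forces in N, time in s.
With the tool pointing down it reaches from about 0.3 to 0.775 m from the base axis. Payload 14.6 kg.
Tool frame: the origin (TCP) lies on the centre line of the jaws, within the pads' length; the fingertips stand 22 mm ahead of it and the grasp point (between the pads) lies 3 mm ahead of it; z points along the fingers, y is the line along which they close (so a half turn about z gives the same grasp; the last joint's range is limited). The gripper opens to 85 mm and grips with 20 to 120 N. Pads are 22 mm wide; open, the fingers measure 114 mm over their backs; the gripper's body (76 mm by 85 mm) begins 54 mm behind the grasp point. The pads swing forward as they close: fully open they stand 13 mm farther back than shut.
Start: joints at [-1.399, 0.3, 1.521, -0, 1.321, -0.067], TCP at [0.13, -0.534, 0.253] pointing down, gripper open.
Joint ranges: [-3.03, 3.03], [-0.79, 2.21], [0.23, 2.52], [-1.04, 4.18], [0, 3.07], [-2.55, 2.55]. Speed limits (rad/s): [2.22, 2.22, 2.57, 3.14, 3.14, 3.14].

### API

Orientations are given as a unit quaternion [w, x, y, z].
In Python, from bench import manip, read_camera, camera_model gives the robot as it stands.
- The arm moves only by the tool arm_command, never from a script. Its argument "moves" is a list that holds one entry, the list of rows, each a list of 4 numbers: the shift along the world's x, y, z in cm, then the turn about the world's z in degrees. In form: [[[x, y, z, turn], ...]]. A call has 1 to 5 rows; each row shifts and turns the commanded pose from where the row before left it; what a row does not reach is not made up. A row lasts 1/10 s, in which the tool goes at most 50 mm and 8.59 degrees, less where a joint would pass 70% of its speed; a pose out of reach is approached as far as the arm can. A call with a gripper value outside its range is refused whole. "fingers" is the finger opening in cm, from 0 to 8.54, set as the call begins (left out, the last holds). The fingers move at their own pace and stop on an object; "grip_force" is the grip in N (left out, the last holds). Time passes only in rows, so rows that do not move let the fingers close. It gives the time, the measured TCP pose, the force, the opening and the grip force at its end, in the units of the state.
- manip.observe(): the state, without advancing time (a new reading comes with each control period).
- read_camera(name): name is "scene" or "top" or "wrist"; returns (picture, depth): 400x640x3 uint8, red, green, blue; 400x640 float32, m along the optical axis (not along the pixel's ray), 0 where there is no reading.
- camera_model(name): a dict with "intrinsics" (3x3 intrinsics, pixels), "extrinsics" (4x4, takes a point from world to camera coordinates); the wrist camera has in their place "tool_from_camera" (4x4, takes a point from camera to tool coordinates, whose origin is the TCP and whose axes are the flange's). Camera axes: x right, y down, z forward; pixel columns grow to the right and rows downward; lengths in m; the calibration is good to about 2 mm. A picture is of the moment at which its call begins: read the wrist's pose just before it. camera_model takes no time and is no camera call.
- manip.job_done(): hands the job in; it is judged then, once.
The state is a dict: "time_s": time; "joint_positions": joint angles; "qd": joint speeds; "joint_efforts": joint torques, N m; "position": TCP position; "eef_rot": TCP orientation; "wrist_force": force on the tool from outside, world axes, zero at the start; "torque": the same for the moment, N m; "width": finger opening in m; "grip_force": force on a finger pad.
Only numpy, scipy, OpenCV 4.12 (cv2) and the standard library are available. Lean on these libraries where they do the work, as an engineer would, in place of code of your own. Each camera call takes 0.05 s, during which the arm holds its last target. There are 200 camera calls.

## Working session

There is one attempt and no reset: what is moved stays moved. The work goes in short steps, Python scripts to look and compute and a tool call to move; the robot and the scene stay as the last step left them, time stands still between calls to the robot, and variables do not carry over. Pictures are saved under pics/ and viewed, at most 10 in all, crops included, and the job is handed in when it is done.

Besides the shell and the picture viewer there is one more tool, called as a command line: name --argument value ..., lists and objects as JSON in quotes. arm_command: Moves the arm, as the interface text tells. Its arguments: {"type":"object","properties":{"moves":{"type":"array"},"fingers":{"type":"number"},"grip_force":{"type":"number"}},"required":["moves"]}

```bash
mkdir -p pics
cat > h.py <<'E'
import numpy as np, cv2
from bench import manip, read_camera, camera_model
def cam(n):
    s=manip.observe(); p,d=read_camera(n); m=camera_model(n); return s,p,d,m
def cloud(d,m):
    K=np.array(m["intrinsics"]); E=np.linalg.inv(np.array(m["extrinsics"]))
    v,u=np.mgrid[0:d.shape[0],0:d.shape[1]]
    P=np.stack([(u-K[0,2])/K[0,0]*d,(v-K[1,2])/K[1,1]*d,d],-1)
    return P@E[:3,:3].T+E[:3,3]
def save(n,p): cv2.imwrite('pics/'+n,cv2.cvtColor(p,cv2.COLOR_RGB2BGR))
E
python3 - <<'E'
from h import *
s,p,d,m=cam('top'); save('top.png',p); np.savez('top.npz',p=p,d=d,c=cloud(d,m))
print(s['time_s'],s['position'],s['eef_rot'],s['wrist_force'])
E
```

```text
0.0 [ 0.13007285 -0.53417331  0.25270842] [-5.90379964e-04  9.92875555e-01  1.19154442e-01 -4.65601975e-05] [ 0.00891993  0.62933999 -0.53178085]
```

View pics/top.png

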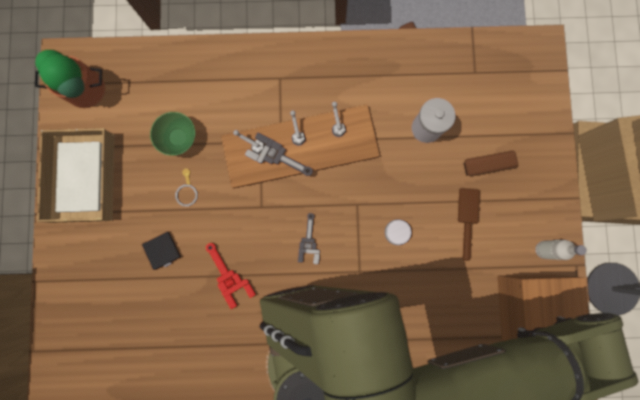

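The picture shows three wrenches: grey on the board at (268,152), a smaller grey one at (310,240), and a red one at (228,275). The grey one on the board fits, because it is the larger non-red one and sits on the askew left hook (tip ~(236,133)). I'll confirm this in an enlarged crop and measure.

Run:
```python
from h import *
z=np.load('top.npz'); p,c=z['p'],z['c']
save('crop.png',cv2.resize(p[90:200,215:390],None,fx=4.5,fy=4.5,interpolation=cv2.INTER_CUBIC))
def q(u,v): print((u,v),c[v,u].round(4))
for uv in [(300,165),(235,175),(370,150),(350,120),(310,174),(297,168),(268,152),(262,142),(285,160),(250,155),(238,134),(299,138),(295,115),(340,130),(336,106),(436,105)]: q(*uv)
# board mask
Z=c[...,2]; M=((Z>0.015)&(Z<0.028)); M[:95]=0;M[195:]=0;M[:,:215]=0;M[:,390:]=0
n,l,st,_=cv2.connectedComponentsWithStats(M.astype(np.uint8)); k=1+st[1:,4].argmax()
X=c[l==k][:,:2].astype(np.float32); r=cv2.minAreaRect(X); print(r, np.median(c[l==k][:,2])); print(cv2.boxPoints(r))
```

```text
(300, 165) [0.5599 0.0186 0.0338]
(235, 175) [0.538  0.2078 0.0225]
(370, 150) [ 0.6005 -0.1853  0.0234]
(350, 120) [ 0.693  -0.1305  0.0181]
(310, 174) [ 0.5328 -0.0095  0.0346]
(297, 168) [0.5508 0.0272 0.0372]
(268, 152) [0.5998 0.1095 0.0369]
(262, 142) [0.6331 0.1284 0.0226]
(285, 160) [0.575  0.0611 0.037 ]
(250, 155) [0.592  0.161  0.0389]
(238, 134) [0.6443 0.1873 0.0766]
(299, 138) [0.6375 0.0194 0.0402]
(295, 115) [0.6958 0.0274 0.0719]
(340, 130) [ 0.6582 -0.0993  0.0384]
(336, 106) [ 0.7178 -0.0888  0.0744]
(436, 105) [ 0.6946 -0.3556  0.1304]
((0.6268975734710693, -0.008199736475944519), (0.1613599956035614, 0.38710740208625793), 10.83308219909668) 0.02123201219816273
[[ 0.51127726  0.16674094]
 [ 0.58403355 -0.21346776]
 [ 0.7425179  -0.18314041]
 [ 0.6697616   0.19706829]]
```

View pics/crop.png

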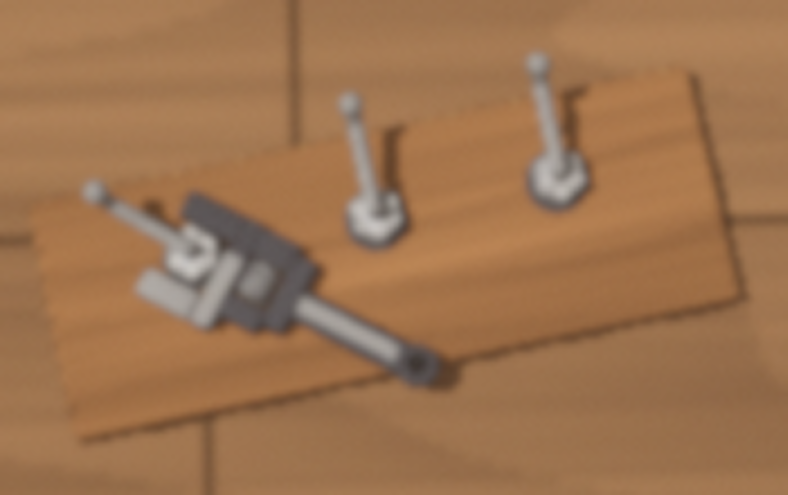

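The crop confirms it: the wrench's mouth surrounds the leftmost nut (~(190,255) in the crop). The light movable jaw is lower-left, the wheel is ~(258,278) and the handle end ~(418,362). I'll move above the wheel.

arm_command --moves '[[[2.8,3.9,0,3],[2.8,3.9,0,3],[2.8,3.9,0,3],[2.8,3.9,0,3],[2.8,3.9,0,3]]]' --fingers 0 --grip_force 20

```text
time_s: 0.55
position: [0.2706, -0.3376, 0.253]
eef_rot: [-0.0, 0.969, 0.249, -0.0]
wrist_force: [0.5, -0.6, 0.4]
width: 0.0127
grip_force: 0.0
```

arm_command --moves '[[[2.8,3.9,0,3],[2.8,3.9,0,3],[2.8,3.9,0,3],[2.8,3.9,0,3],[2.8,3.9,0,3]]]'

```text
time_s: 1.05
position: [0.4108, -0.1425, 0.2532]
eef_rot: [-0.0, 0.928, 0.373, -0.0]
wrist_force: [0.7, -1.0, -0.0]
width: -0.0001
grip_force: 0.0
```

arm_command --moves '[[[2.8,3.9,0,4],[2.8,3.9,0,4],[2.8,3.9,0,4],[2.8,3.9,0,4],[2.0,3.0,0,4]]]'

```text
time_s: 1.55
position: [0.543, 0.0441, 0.2527]
eef_rot: [-0.0, 0.848, 0.529, -0.0]
wrist_force: [-0.0, -0.4, 0.2]
width: -0.0002
grip_force: 0.0
```

Run:
```python
from h import *
s,p,d,m=cam('wrist'); save('w1.png',p); np.savez('w1.npz',p=p,d=d,pos=s['position'],q=s['eef_rot'])
print(s['time_s'],s['position'],s['eef_rot'],s['joint_positions'],s['wrist_force'],s['width']); print(m)
```

```text
1.55 [0.54299757 0.04406989 0.2527062 ] [-2.56466374e-04  8.48446922e-01  5.29280323e-01 -3.05593286e-04] [1.36993112e-02 2.89140306e-01 1.53624868e+00 1.26574337e-04
 1.31699211e+00 4.68959484e-01] [-0.04353611 -0.41253308  0.20737712] -0.00020376973927165875
{'intrinsics': array([[289.53265624,   0.        , 320.0290608 ],
       [  0.        , 289.53265624, 204.56694534],
       [  0.        ,   0.        ,   1.        ]]), 'tool_from_camera': array([[-1.41389356e-04, -9.46177108e-01, -3.23649286e-01,
         8.33856255e-02],
       [ 9.99999162e-01, -5.50390653e-04,  1.17218797e-03,
        -2.28071054e-04],
       [-1.28723096e-03, -3.23648849e-01,  9.46176392e-01,
        -1.21651521e-01],
       [ 0.00000000e+00,  0.00000000e+00,  0.00000000e+00,
         1.00000000e+00]])}
```

View pics/w1.png

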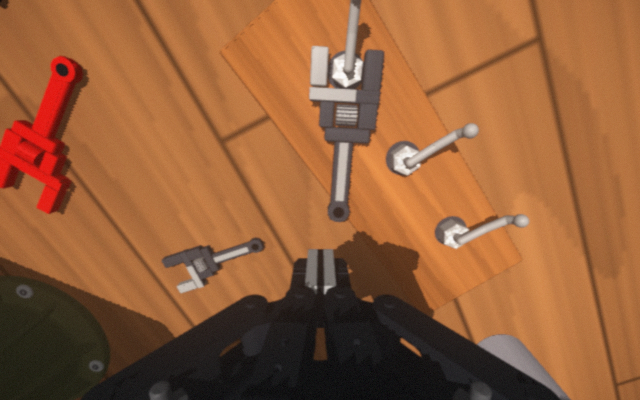

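The wrench is clear here. The wheel is at (346,114), the nut at (347,70), the handle end at (338,212), the fixed jaw (dark) on the right and the movable jaw (light) on the left. Next I'll turn these into world positions.

```bash
cat >> h.py <<'E'
from scipy.spatial.transform import Rotation as R
def wcloud(d,m,pos,q):
    K=np.array(m["intrinsics"]); T=np.array(m["tool_from_camera"])
    v,u=np.mgrid[0:d.shape[0],0:d.shape[1]]
    P=np.stack([(u-K[0,2])/K[0,0]*d,(v-K[1,2])/K[1,1]*d,d],-1)
    return (P@T[:3,:3].T+T[:3,3])@R.from_quat(np.r_[q[1:],q[0]]).as_matrix().T+pos
E
python3 - <<'E'
from h import *
z=np.load('w1.npz'); d=z['d']; c=wcloud(d,camera_model('wrist'),z['pos'],z['q'])
for u,v in [(346,106),(346,110),(346,114),(346,118),(346,122),(338,212),(341,190),(345,150),(347,70),(354,20),(404,155),(470,131),(454,235),(520,221),(300,150),(373,60),(318,60)]: print((u,v),c[v,u].round(4))
# handle bar: centre line from image, z 0.030..0.04
for v in range(150,215,8):
    r=np.where((c[v,325:365,2]>0.029))[0]+325; e=c[v,r]; print(v,r.min(),r.max(),e.mean(0).round(4))
M=np.abs(c[...,2]-0.0222)<0.004; M[300:]=0
# wheel ridge
w=c[104:126,338:355]; print(w[...,2].round(3)[:, ::4])
E
```

```text
(346, 106) [0.6049 0.106  0.0412]
(346, 110) [0.603  0.1024 0.0441]
(346, 114) [0.6012 0.0987 0.0448]
(346, 118) [0.5995 0.0949 0.0448]
(346, 122) [0.5978 0.0909 0.043 ]
(338, 212) [ 0.5447 -0.0032  0.0374]
(341, 190) [0.5599 0.0208 0.0367]
(345, 150) [0.5842 0.0624 0.0366]
(347, 70) [0.6186 0.1372 0.0575]
(354, 20) [0.6412 0.1726 0.0639]
(404, 155) [0.6428 0.028  0.0405]
(470, 131) [0.7003 0.0337 0.0848]
(454, 235) [ 0.6634 -0.0939  0.0418]
(520, 221) [ 0.722  -0.0825  0.0837]
(300, 150) [0.5357 0.084  0.0228]
(373, 60) [0.6489 0.1349 0.0405]
(318, 60) [0.5976 0.1603 0.0385]
150 334 352 [0.5821 0.0635 0.0368]
158 334 351 [0.5777 0.0553 0.0369]
166 333 351 [0.5733 0.047  0.0369]
174 332 350 [0.5682 0.0387 0.0367]
182 332 349 [0.5636 0.0302 0.0371]
190 331 349 [0.5588 0.0213 0.0366]
198 331 348 [0.554  0.0123 0.0367]
206 329 348 [0.5486 0.0037 0.0374]
214 328 349 [ 0.5442 -0.0057  0.0379]
[[0.037 0.038 0.022 0.023 0.023]
 [0.04  0.039 0.039 0.037 0.035]
 [0.041 0.041 0.041 0.041 0.041]
 [0.042 0.042 0.041 0.042 0.043]
 [0.044 0.043 0.043 0.044 0.044]
 [0.044 0.044 0.043 0.043 0.045]
 [0.044 0.044 0.044 0.045 0.045]
 [0.045 0.045 0.044 0.045 0.045]
 [0.046 0.045 0.045 0.045 0.045]
 [0.045 0.046 0.046 0.047 0.046]
 [0.046 0.044 0.045 0.046 0.046]
 [0.046 0.045 0.046 0.045 0.046]
 [0.046 0.046 0.045 0.044 0.045]
 [0.045 0.046 0.046 0.048 0.045]
 [0.045 0.046 0.045 0.045 0.044]
 [0.044 0.044 0.044 0.374 0.045]
 [0.045 0.044 0.045 0.045 0.044]
 [0.046 0.045 0.045 0.044 0.044]
 [0.043 0.042 0.043 0.044 0.044]
 [0.041 0.041 0.042 0.042 0.042]
 [0.04  0.041 0.04  0.04  0.041]
 [0.038 0.037 0.037 0.037 0.041]]
```

arm_command --moves '[[[1.3,1.1,-4.5,-1.5],[1.3,1.1,-4.5,-1.5],[1.36,1.2,-4.5,0],[1.4,1.2,-4.3,0],[0,0,0,0]]]'

```text
time_s: 2.1
position: [0.594, 0.0882, 0.0689]
eef_rot: [-0.002, 0.863, 0.505, -0.004]
wrist_force: [-1.1, -0.0, -0.1]
width: 0.0001
grip_force: 0.0
```

arm_command --moves '[[[0,0,-0.3,0],[0,0,-0.1,0],[0,0,-0.1,0]]]'

```text
time_s: 2.4
position: [0.5961, 0.0873, 0.072]
eef_rot: [0.001, 0.863, 0.505, 0.001]
wrist_force: [0.1, -0.5, 0.1]
width: 0.0002
grip_force: 0.0
```

arm_command --moves '[[[0,0.2,0,0],[0,0,-0.2,0]]]'

```text
time_s: 2.6
position: [0.596, 0.0897, 0.0693]
eef_rot: [0.0, 0.863, 0.505, 0.001]
wrist_force: [0.1, 0.7, 0.7]
width: 0.0001
grip_force: 0.0
```

arm_command --moves '[[[0,0,-0.1,0],[0,0,-0.1,0]]]'

```text
time_s: 2.8
position: [0.5957, 0.0896, 0.0663]
eef_rot: [0.0, 0.863, 0.505, 0.0]
wrist_force: [-0.4, 0.7, 1.3]
width: 0.0002
grip_force: 1.3
```

arm_command --moves '[[[0,0,-0.1,0],[0,0,0,0]]]'

```text
time_s: 3.0
position: [0.5959, 0.0896, 0.0661]
eef_rot: [0.0, 0.863, 0.505, 0.0]
wrist_force: [-3.8, -1.1, 9.1]
width: 0.0002
grip_force: 4.5
```

arm_command --moves '[[[0.25,0.44,-0.02,0],[0.25,0.44,0,0]]]'

```text
time_s: 3.2
position: [0.6008, 0.0984, 0.0663]
eef_rot: [0.0, 0.863, 0.505, 0.0]
wrist_force: [-7.2, -0.7, 13.8]
width: 0.0002
grip_force: 6.7
```

arm_command --moves '[[[0.25,0.44,0,0],[0.13,0.22,0,0]]]'

```text
time_s: 3.4
position: [0.6047, 0.1053, 0.0662]
eef_rot: [0.0, 0.863, 0.505, 0.0]
wrist_force: [-5.5, 0.5, 9.8]
width: -0.0002
grip_force: 4.9
```

Run:
```python
from h import *
s,p,d,m=cam('wrist'); save('w2.png',p[100:400,150:500])
print(s['time_s'],s['position'],s['wrist_force'])
```

```text
3.4 [0.60474724 0.1053474  0.06616738] [-5.51042767  0.50519667  9.75177005]
```

View pics/w2.png

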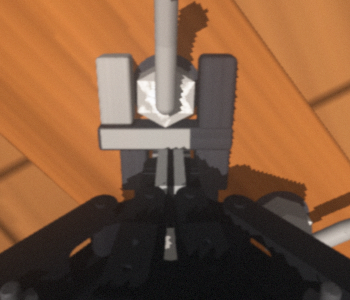

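Force is 8–14 N and the jaw's opening is now about 36 mm: inner faces at 130 and 197 px in the crop, nut at 140–195. I'll keep making strokes.

arm_command --moves '[[[0,0,0.5,0],[-0.88,-1.54,0,0],[0,0,-0.5,0],[0.3,0.52,0,0],[0.29,0.51,0,0]]]'

```text
time_s: 3.95
position: [0.6021, 0.1001, 0.0662]
eef_rot: [0.0, 0.863, 0.505, 0.0]
wrist_force: [-5.1, -1.5, 15.0]
width: -0.0
grip_force: 7.3
```

arm_command --moves '[[[0.29,0.51,0,0]]]'

```text
time_s: 4.05
position: [0.6051, 0.1054, 0.0662]
eef_rot: [0.0, 0.863, 0.505, 0.0]
wrist_force: [-4.6, -1.8, 7.6]
width: 0.0001
grip_force: 4.0
```

Run:
```python
from h import *
s,p,d,m=cam('wrist'); np.savez('w3.npz',p=p,d=d,pos=s['position'],q=s['eef_rot'])
c=wcloud(d,m,s['position'],s['eef_rot'])
# nut/jaw row in the wrench's axes
ex=np.array([.489,.872]); ey=np.array([-.872,.489])
for v in (165,175,185,195,205,215): 
    print(v,[(u,round(float(c[v,u,:2]@ey)*1000-0,1),int(c[v,u,2]*1000)) for u in range(240,396,6)])
print(s['position'],s['wrist_force'])
```

```text
165 [(240, -430.2, 23), (246, -433.9, 24), (252, -440.8, 39), (258, -444.0, 39), (264, -447.1, 39), (270, -450.4, 40), (276, -453.2, 38), (282, -456.3, 37), (288, -457.7, 22), (294, -461.3, 24), (300, -464.7, 23), (306, -469.8, 58), (312, -472.5, 61), (318, -475.2, 61), (324, -477.9, 59), (330, -481.9, 23), (336, -485.2, 25), (342, -488.8, 23), (348, -491.6, 29), (354, -493.9, 38), (360, -496.8, 39), (366, -499.8, 39), (372, -503.0, 39), (378, -505.9, 40), (384, -509.2, 39), (390, -516.3, 23)]
175 [(240, -429.7, 23), (246, -433.3, 23), (252, -440.5, 39), (258, -443.9, 40), (264, -446.7, 38), (270, -449.8, 38), (276, -452.9, 38), (282, -456.3, 39), (288, -457.7, 24), (294, -462.1, 35), (300, -465.7, 40), (306, -469.6, 57), (312, -472.4, 59), (318, -475.2, 60), (324, -477.9, 58), (330, -481.3, 40), (336, -484.8, 34), (342, -488.9, 22), (348, -491.5, 32), (354, -494.0, 38), (360, -497.0, 39), (366, -500.1, 39), (372, -503.2, 39), (378, -506.4, 39), (384, -509.6, 39), (390, -517.1, 22)]
185 [(240, -429.1, 23), (246, -432.5, 22), (252, -440.0, 38), (258, -443.3, 39), (264, -446.4, 39), (2
[... 1269 characters left out ...]
-494.7, 38), (360, -498.0, 38), (366, -501.1, 39), (372, -504.3, 39), (378, -507.5, 39), (384, -514.7, 22), (390, -518.3, 22)]
215 [(240, -427.5, 23), (246, -431.1, 23), (252, -435.0, 24), (258, -442.1, 39), (264, -445.4, 39), (270, -448.7, 39), (276, -452.0, 39), (282, -455.4, 40), (288, -457.3, 28), (294, -462.0, 41), (300, -465.2, 40), (306, -468.5, 41), (312, -471.7, 41), (318, -475.0, 39), (324, -478.2, 41), (330, -481.5, 40), (336, -484.8, 40), (342, -489.5, 23), (348, -491.8, 35), (354, -494.7, 39), (360, -475.8, 187), (366, -501.5, 38), (372, -504.7, 39), (378, -475.8, 187), (384, -515.4, 21), (390, -518.8, 22)]
[0.6050817  0.10538303 0.06619192] [-4.61971152 -1.84121043  7.63121116]
```

Opening is now about 35 mm (jaw faces at lateral −457 and −492 mm). I'll continue with full strokes.

arm_command --moves '[[[0,0,0.5,0],[-0.88,-1.54,0,0],[0,0,-0.51,0],[0.44,0.77,0,0],[0.44,0.77,0,0]]]'

```text
time_s: 4.6
position: [0.6049, 0.1053, 0.0661]
eef_rot: [0.0, 0.863, 0.505, 0.0]
wrist_force: [-6.1, -1.1, 12.8]
width: -0.0001
grip_force: 6.0
```

arm_command --moves '[[[0,0,0.5,0],[-0.88,-1.54,0,0],[0,0,-0.5,0],[0.44,0.77,0,0],[0.44,0.77,0,0]]]'

```text
time_s: 5.1
position: [0.6047, 0.105, 0.0661]
eef_rot: [0.0, 0.863, 0.505, -0.0]
wrist_force: [-8.8, -7.1, 18.9]
width: 0.0001
grip_force: 9.0
```

```bash
cat > jaw.py <<'E'
from h import *
s,p,d,m=cam('wrist'); np.savez('w4.npz',p=p,d=d,pos=s['position'],q=s['eef_rot']); save('w4.png',cv2.resize(p[120:300,200:440],None,fx=3,fy=3))
c=wcloud(d,m,s['position'],s['eef_rot'])
ey=np.array([-.872,.489])
for v in (165,185,205): 
    print(v,[(u,round(float(c[v,u,:2]@ey)*1000-0,1),int(c[v,u,2]*1000)) for u in list(range(274,300,2))+list(range(334,358,2))])
print(s['position'],s['wrist_force'])
E
python3 jaw.py
```

```text
165 [(274, -452.3, 40), (276, -453.4, 40), (278, -454.2, 38), (280, -455.2, 38), (282, -456.3, 38), (284, -457.2, 37), (286, -457.5, 31), (288, -457.7, 23), (290, -458.9, 23), (292, -459.9, 22), (294, -461.1, 23), (296, -462.3, 23), (298, -463.4, 23), (334, -484.0, 24), (336, -485.1, 24), (338, -486.3, 24), (340, -487.4, 24), (342, -487.8, 34), (344, -488.6, 36), (346, -489.7, 36), (348, -490.6, 38), (350, -491.6, 39), (352, -492.7, 38), (354, -493.7, 38), (356, -494.8, 38)]
185 [(274, -451.5, 38), (276, -452.6, 38), (278, -453.7, 38), (280, -454.8, 38), (282, -455.8, 38), (284, -456.9, 38), (286, -458.0, 39), (288, -459.2, 40), (290, -460.3, 41), (292, -461.2, 40), (294, -462.3, 40), (296, -463.4, 41), (298, -464.4, 40), (334, -483.3, 41), (336, -484.4, 40), (338, -485.4, 41), (340, -486.5, 40), (342, -487.5, 40), (344, -488.5, 41), (346, -489.9, 38), (348, -490.8, 39), (350, -491.9, 39), (352, -492.9, 39), (354, -494.2, 37), (356, -495.2, 38)]
205 [(274, -451.1, 39), (276, -452.2, 39), (278, -453.2, 39), (280, -454.3, 39), (282, -455.2, 37), (284, -456.4, 39), (286, -457.6, 39), (288, -458.8, 40), (290, -459.9, 41), (292, -461.0, 41), (294, -462.1, 41), (296, -463.1, 41), (298, -464.3, 42), (334, -483.5, 40), (336, -484.5, 41), (338, -485.6, 41), (340, -486.7, 41), (342, -487.7, 41), (344, -489.2, 36), (346, -490.2, 38), (348, -491.3, 38), (350, -492.3, 38), (352, -493.4, 38), (354, -494.4, 39), (356, -495.5, 38)]
[0.60474069 0.10500147 0.06610862] [-8.79738555 -7.05846679 18.88730912]
```

Nearly closed: faces at −457.4 and −488.5, and drag is up, which suggests a stall. I'll make one more stroke to be sure, then check.

arm_command --moves '[[[0,0,0.5,0],[-0.88,-1.54,0,0],[0,0,-0.48,0],[0.44,0.77,0,0],[0.44,0.77,0,0]]]'

```text
time_s: 5.65
position: [0.6052, 0.1046, 0.0662]
eef_rot: [0.001, 0.863, 0.505, 0.0]
wrist_force: [-4.3, -6.9, 12.7]
width: 0.0002
grip_force: 6.5
```

arm_command --moves '[[[0,0,0.5,0],[-0.88,-1.54,0,0],[0,0,-0.48,0],[0.44,0.77,0,0],[0.44,0.77,0,0]]]'

```text
time_s: 6.15
position: [0.6051, 0.1046, 0.0662]
eef_rot: [0.001, 0.863, 0.505, -0.0]
wrist_force: [-4.2, -7.3, 12.7]
width: 0.0001
grip_force: 5.9
```

arm_command --moves '[[[-0.2,0,3,0],[-1,-1,4,0],[-1.5,-3,4,0],[-1.5,-3,3,0],[0,0,0,0]]]'

```text
time_s: 6.65
position: [0.5637, 0.0343, 0.2077]
eef_rot: [0.002, 0.864, 0.504, 0.003]
wrist_force: [1.0, 0.1, 0.2]
width: 0.0001
grip_force: 0.0
```

Run:
```python
from h import *
s,p,d,m=cam('wrist'); np.savez('w5.npz',p=p,d=d,pos=s['position'],q=s['eef_rot']); save('w5.png',p)
print(s['position'],s['eef_rot'],s['wrist_force'],s['time_s'])
```

```text
[0.56374151 0.03427817 0.20770546] [0.00164655 0.86366756 0.50405273 0.00254655] [0.98989069 0.10790622 0.21085153] 6.65
```

View pics/w5.png

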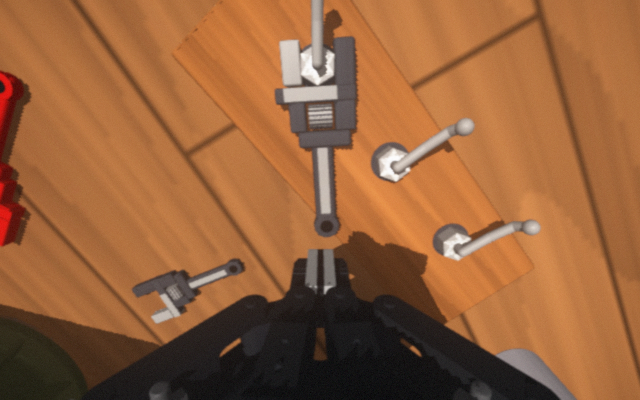

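The jaws are snug on the nut at (318,66). The wheel is at (320,114), the handle end at (326,226), and the straight hooks are at (390,163)→(465,127) and (452,243)→(532,228). Next I'll measure the handle line and board axes.

Run:
```python
from h import *
z=np.load('w5.npz'); d=z['d']; c=wcloud(d,camera_model('wrist'),z['pos'],z['q'])
H=[]
for v in range(155,215,4):
    r=np.where(c[v,305:345,2]>0.030)[0]+305; H.append(c[v,r].mean(0))
H=np.array(H); k=np.polyfit(H[:,1],H[:,0],1); th=np.degrees(np.arctan2(1,k[0])); print('wrench ang',th,H[0],H[-1])
ex=np.array([np.cos(np.radians(th)),np.sin(np.radians(th))])
for u,v in [(320,108),(320,114),(320,120),(320,103),(320,127),(326,226),(465,127),(532,228),(318,66)]: print(u,v,c[v,u].round(4))
# fixed nuts: top face z~.040
for (u0,v0) in [(390,163),(452,243),(318,66)]:
    b=c[v0-25:v0+25,u0-17:u0+17].reshape(-1,3); b=b[(b[:,2]>.0385)&(b[:,2]<.045)]; print('nut',(b[:,:2].min(0)+b[:,:2].max(0))/2,len(b),b[:,2].mean())
# hook bar far part
b=c[0:40,305:335].reshape(-1,3); b=b[b[:,2]>.06]; print('bar', b[b[:,1].argmax()],b.mean(0)); k=np.polyfit(b[:,1],b[:,0],1); print(np.degrees(np.arctan2(1,k[0])))
M=(c[...,2]>.017)&(c[...,2]<.027); M[310:]=0
np.save('t',M)
for a,bx in [('near',[(250,120),(290,180),(175,50)])]:
    for u,v in bx: print(u,v,c[v,u].round(4))
```

```text
wrench ang 63.804758035953704 [0.5848439  0.06438083 0.03658332] [0.55824826 0.01043867 0.03695224]
320 108 [0.6048 0.1049 0.0427]
320 114 [0.6022 0.1003 0.0471]
320 120 [0.5995 0.0956 0.0467]
320 103 [0.6072 0.1089 0.0224]
320 127 [0.5962 0.0897 0.0405]
326 226 [ 0.5503 -0.005   0.0371]
465 127 [0.7011 0.0337 0.0847]
532 228 [ 0.7235 -0.0829  0.0844]
318 66 [0.62   0.1354 0.0574]
nut [0.64268709 0.02071449] 550 0.04115075543266417
nut [ 0.66477716 -0.09744774] 439 0.04130163187898312
nut [0.61923221 0.13306145] 936 0.04078958185817287
bar [0.63877328 0.17803444 0.06309694] [0.63670279 0.16578361 0.06598481]
62.236379373576405
250 120 [0.5373 0.1296 0.0234]
290 180 [0.54   0.0562 0.0232]
175 50 [0.5108 0.2178 0.0216]
```

Mouth is within about 2 mm of the axis (0.6206, 0.1388). The board x axis is at 10.6° and the wrench is at 63.8°, so it needs 53° clockwise. I'll place the closed fingers beside the handle.

arm_command --moves '[[[0.9,-1.6,-3,1],[0.9,-1.6,-3,1],[0.8,-1.6,-3,1],[0,0,-3.5,0],[0,0,-1.5,0]]]'

```text
time_s: 7.2
position: [0.5875, -0.0109, 0.0588]
eef_rot: [-0.002, 0.85, 0.527, -0.003]
wrist_force: [0.3, -1.3, 1.0]
width: 0.0001
grip_force: 0.0
```

arm_command --moves '[[[0,0,-1,0],[0,0,-0.7,0],[0,0,0,0]]]'

```text
time_s: 7.5
position: [0.5892, -0.0113, 0.0467]
eef_rot: [-0.0, 0.849, 0.528, 0.0]
wrist_force: [0.1, -0.4, 1.1]
width: -0.0001
grip_force: 0.0
```

```bash
cat > path.py <<'E'
import sys; from h import *
A=np.array([.6206,.1388]); s=manip.observe(); P=s['position']
q=s['eef_rot']; yaw=np.degrees(2*np.arctan2(q[2],q[1]))
def f(t,d,r=.15): t=np.radians(t); return A-r*np.array([np.cos(t),np.sin(t)])+d*np.array([np.sin(t),-np.cos(t)])
t,d=63.8,0
ex=np.array([np.cos(np.radians(t)),np.sin(np.radians(t))]); e=P[:2]-A
print(P,yaw,s['wrist_force'],'r',-e@ex,'d',e@np.array([ex[1],-ex[0]]),s['time_s'])
E
python3 path.py
```

```text
[ 0.58924315 -0.0112536   0.04667134] 63.70903155546272 [ 0.06531568 -0.35325111  1.11447374] r 0.14848108110212355 d 0.03811434217980639 7.5
```

arm_command --moves '[[[0,0,0.3,0],[-0.5,0.25,0,0],[-0.5,0.25,0,0],[0,0,0,0]]]'

```text
time_s: 7.9
position: [0.5786, -0.0064, 0.0501]
eef_rot: [0.0, 0.849, 0.528, 0.0]
wrist_force: [-0.2, 0.2, -0.5]
width: 0.0001
grip_force: 0.0
```

arm_command --moves '[[[-0.36,0.18,0,0],[0,0,0,0]]]'

```text
time_s: 8.1
position: [0.5753, -0.0048, 0.0499]
eef_rot: [0.0, 0.849, 0.528, 0.0]
wrist_force: [-2.0, -1.0, -0.5]
width: -0.0
grip_force: 0.0
```

arm_command --moves '[[[-0.36,0.18,0,0],[0,0,0,0]]]'

```text
time_s: 8.3
position: [0.5718, -0.0031, 0.0498]
eef_rot: [0.0, 0.85, 0.528, 0.0]
wrist_force: [-0.1, -0.7, 1.3]
width: 0.0002
grip_force: 0.4
```

```bash
python3 path.py
```

```text
[ 0.5717631  -0.00307336  0.04980104] 63.6828630585387 [-0.13196727 -0.70018589  1.31559672] r 0.14885883716288167 d 0.018818603413610233 8.3
```

```bash
cat >> path.py <<'E'
if len(sys.argv)>1:
    t0,d0,r0,st,n=map(float,sys.argv[1:]); ts=t0-st*np.arange(int(n)+1)
    p=np.array([f(t,d0,r0) for t in ts]); print((np.diff(p,axis=0)*100).round(2).tolist())
E
python3 path.py 63.7 0.0188 0.1489 3.5 12
```

```text
[ 0.5717631  -0.00307336  0.04980104] 63.6828630585387 [-0.13196727 -0.70018589  1.31559672] r 0.14885883716288167 d 0.018818603413610233 8.3
[[-0.86, 0.33], [-0.84, 0.38], [-0.81, 0.43], [-0.78, 0.48], [-0.75, 0.52], [-0.72, 0.57], [-0.68, 0.61], [-0.64, 0.65], [-0.6, 0.69], [-0.56, 0.73], [-0.51, 0.76], [-0.47, 0.79]]
```

arm_command --moves '[[[-0.86,0.33,0,-3.5],[-0.84,0.38,0,-3.5],[-0.81,0.43,0,-3.5],[-0.78,0.48,0,-3.5]]]'

```text
time_s: 8.7
position: [0.539, 0.0129, 0.0499]
eef_rot: [0.0, 0.908, 0.419, 0.0]
wrist_force: [2.5, -2.5, 0.8]
width: 0.0002
grip_force: 1.9
```

arm_command --moves '[[[-0.75,0.52,0,-3.5],[-0.72,0.57,0,-3.5],[-0.68,0.61,0,-3.5],[-0.64,0.65,0,-3.5]]]'

```text
time_s: 9.1
position: [0.511, 0.0364, 0.0498]
eef_rot: [0.0, 0.952, 0.305, 0.0]
wrist_force: [1.7, -4.1, 0.8]
width: -0.0001
grip_force: 2.1
```

arm_command --moves '[[[-0.6,0.69,0,-3.5],[-0.56,0.73,0,-3.5],[-0.51,0.76,0,-3.5],[0,0,0,0]]]'

```text
time_s: 9.5
position: [0.4941, 0.0587, 0.0498]
eef_rot: [0.0, 0.976, 0.218, -0.0]
wrist_force: [0.8, -0.3, -0.6]
width: -0.0
grip_force: 0.5
```

```bash
python3 path.py
python3 - <<'E'
from h import *
s,p,d,m=cam('wrist'); np.savez('w6.npz',p=p,d=d,pos=s['position'],q=s['eef_rot']); save('w6.png',p)
E
```

```text
[0.49406785 0.05874228 0.04976865] 25.16076913690753 [ 0.77639813 -0.34548179 -0.57500122] r 0.12769714595482604 d -0.07818607513050489 9.5
```

View pics/w6.png

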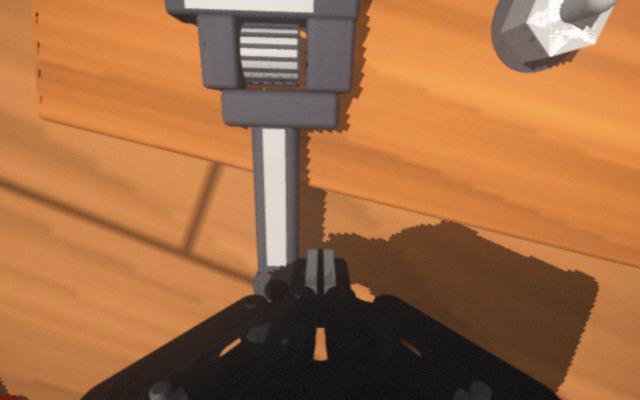

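The fingertips (320,280) sit against the handle (276,130–290), and the hand has followed to about 25°. I'll measure the wrench's angle, using the board's near edge as reference.

```bash
cat > ang.py <<'E'
from h import *
def run(f,v0,v1,u0,u1):
    z=np.load(f); d=z['d']; c=wcloud(d,camera_model('wrist'),z['pos'],z['q'])
    H=[]
    for v in range(v0,v1,4):
        r=np.where((c[v,u0:u1,2]>.030)&(c[v,u0:u1,2]<.042))[0]+u0
        if len(r)>5: H.append(c[v,r].mean(0))
    H=np.array(H); k=np.polyfit(H[:,1],H[:,0],1) if np.ptp(H[:,1])>np.ptp(H[:,0]) else None
    a=np.degrees(np.arctan2(1,k[0])) if k is not None else np.degrees(np.arctan(np.polyfit(H[:,0],H[:,1],1)[0]))
    print('wrench',a,'expected from handle->axis',np.degrees(np.arctan2(*(np.array([.6206,.1388])-H.mean(0)[:2])[::-1])))
    # near edge of board
    E=[]
    for u in list(range(60,240,10))+list(range(370,620,10)):
        col=c[:,u,2]; ok=np.where((col[60:300]>.017)&(col[60:300]<.027))[0]+60
        if len(ok) and ok.max()<275: E.append(c[ok.max(),u])
    E=np.array(E); 
    if len(E)>5:
        for _ in range(3):
            k=np.polyfit(E[:,1],E[:,0],1); r=E[:,0]-np.polyval(k,E[:,1]); E=E[np.abs(r)<max(.002,r.std())]
        print('board x ang',-np.degrees(np.arctan(k[0])),len(E),r.std())
if __name__=='__main__': run('w6.npz',135,245,235,312)
E
python3 ang.py
```

```text
wrench 23.301308103358195 expected from handle->axis 23.811693024773305
board x ang 10.638954685233164 43 0.00037803931927479436
```

```bash
sed -i 's/^t,d=63.8,0/t,d=23.5,0/' path.py; python3 path.py 23.5 0.019 0.149 3.1 4
```

```text
[0.49437837 0.05851385 0.04976299] 25.27886662430908 [-0.68894381 -0.40742166 -0.82840018] r 0.14776684202942042 d 0.023296469847166806 9.55
[[-0.4, 0.71], [-0.36, 0.73], [-0.32, 0.75], [-0.28, 0.76]]
```

arm_command --moves '[[[-0.4,0.71,0,-3.1],[-0.36,0.73,0,-3.1],[-0.32,0.75,0,-3.1],[0,0,0,0]]]'

```text
time_s: 9.95
position: [0.4835, 0.0803, 0.0497]
eef_rot: [0.0, 0.99, 0.139, -0.0]
wrist_force: [-0.4, -1.8, 1.1]
width: -0.0001
grip_force: 0.6
```

Run:
```python
from h import *; import ang
s,p,d,m=cam('wrist'); np.savez('w7.npz',p=p,d=d,pos=s['position'],q=s['eef_rot']); print(s['position'])
ang.run('w7.npz',135,245,235,312)
```

```text
[0.48346138 0.08033093 0.04965856]
wrench 14.083905596613395 expected from handle->axis 14.51394679957124
board x ang 10.652695823894254 41 0.0004026009135404301
```

arm_command --moves '[[[-0.12,0.43,0,-1.5],[-0.12,0.43,0,-1.5],[0,0,0,0]]]'

```text
time_s: 10.3
position: [0.4812, 0.0886, 0.0495]
eef_rot: [0.0, 0.994, 0.113, -0.0]
wrist_force: [-0.9, -2.4, 1.3]
width: 0.0001
grip_force: 1.3
```

Run:
```python
from h import *; import ang
s,p,d,m=cam('wrist'); np.savez('w8.npz',p=p,d=d,pos=s['position'],q=s['eef_rot']); print(s['position'],s['wrist_force'])
ang.run('w8.npz',135,245,235,312)
```

```text
[0.48118049 0.0885585  0.04954875] [-0.90549935 -2.39089662  1.26840308]
wrench 11.007921566729758 expected from handle->axis 11.218915779922385
board x ang 10.653895274975465 40 0.0004121204737139924
```

The wrench is straight to within 0.5°. I'll back off, rise, and check the hook itself.

arm_command --moves '[[[0.2,-1,0,0],[0.4,-2,0,0],[0,-1,3,0],[-1,-1,5,0],[-2,0,5,0]]]'

```text
time_s: 10.85
position: [0.4592, 0.0377, 0.1756]
eef_rot: [-0.0, 0.994, 0.112, -0.0]
wrist_force: [0.9, -0.1, 1.4]
width: -0.0004
grip_force: 0.0
```

arm_command --moves '[[[-1,2,2,0],[0,2,2,0],[0,0,0,0]]]'

```text
time_s: 11.15
position: [0.45, 0.0801, 0.2169]
eef_rot: [-0.0, 0.994, 0.113, 0.003]
wrist_force: [0.7, -0.4, -0.6]
width: -0.0
grip_force: 0.0
```

Run:
```python
from h import *
s,p,d,m=cam('wrist'); np.savez('w9.npz',p=p,d=d,pos=s['position'],q=s['eef_rot']); save('w9.png',p); print(s['position'],s['wrist_force'])
```

```text
[0.45003812 0.08007419 0.21688164] [ 0.65178229 -0.44206139 -0.64037506]
```

View pics/w9.png

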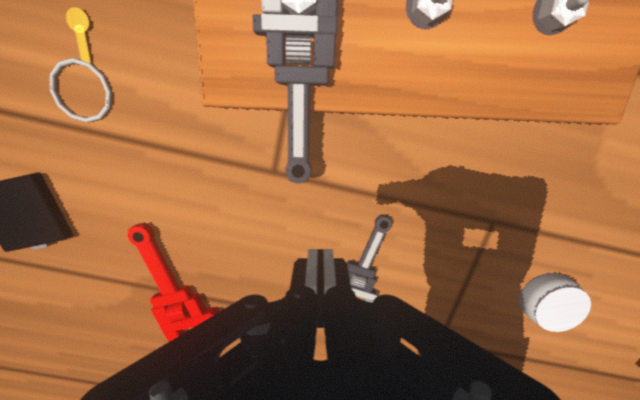

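The bystanders are undisturbed, but the hook tips are above the view. I'll rise for one more look.

arm_command --moves '[[[-1,-1,4,0],[-1,-1,4,0],[-1,0,4,0],[-1,0,3,0],[0,0,0,0]]]'

```text
time_s: 11.7
position: [0.4094, 0.0583, 0.3669]
eef_rot: [0.0, 0.994, 0.112, 0.003]
wrist_force: [0.4, -0.0, -0.4]
width: -0.0002
grip_force: 0.0
```

Run:
```python
from h import *; import ang
s,p,d,m=cam('wrist'); np.savez('w10.npz',p=p,d=d,pos=s['position'],q=s['eef_rot']); save('w10.png',p)
c=wcloud(d,m,s['position'],s['eef_rot']); M=((c[...,2]>.066)&(c[...,2]<.1)&(c[...,0]>.6)&(c[...,0]<.76)&(c[...,1]<.22)&(c[...,1]>-.12)); M[260:]=0
n,l,st,_=cv2.connectedComponentsWithStats(M.astype(np.uint8))
for k in range(1,n):
    if st[k,4]>15:
        b=c[l==k]; a=np.degrees(np.arctan(np.polyfit(b[:,0],b[:,1],1)[0])); print(st[k],b.mean(0).round(4),a, b[b[:,0].argmax()].round(4))
```

```text
(no output)
```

View pics/w10.png

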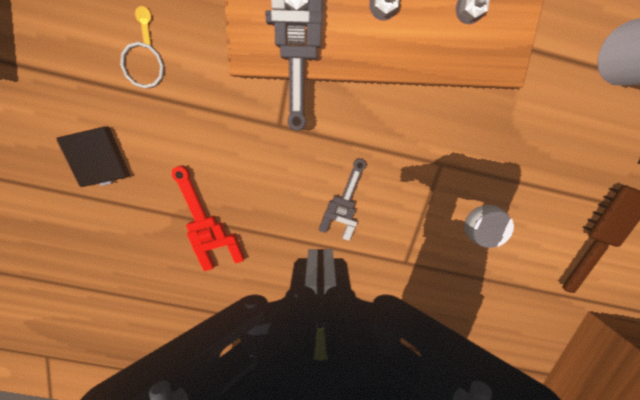

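The hook tips are still out of frame. The top camera should see them past the arm, so I'll measure there by height.

Run:
```python
from h import *
s,p,d,m=cam('top'); c=cloud(d,m); save('top2.png',np.vstack([cv2.resize(p[85:205,150:400],None,fx=3,fy=3,interpolation=cv2.INTER_CUBIC)]))
M=((c[...,2]>.06)&(c[...,2]<.1)&(c[...,0]>.6)&(c[...,0]<.76)&(c[...,1]<.23)&(c[...,1]>-.13))
n,l,st,_=cv2.connectedComponentsWithStats(M.astype(np.uint8))
for k in range(1,n):
    if st[k,4]>5:
        b=c[l==k]; print(st[k],b.mean(0).round(4), b[b[:,0].argmax()].round(4))
```

```text
[332 102   7  16  54] [ 0.713  -0.0864  0.0711] [ 0.7277 -0.0805  0.0803]
[291 110   7  16  56] [0.6911 0.0311 0.0718] [0.7077 0.0349 0.0806]
[248 119   7  13  48] [0.6709 0.1514 0.0729] [0.686  0.1532 0.0777]
[253 132   3   5   9] [0.6471 0.1451 0.0617] [0.6528 0.1423 0.0614]
```

View pics/top2.png

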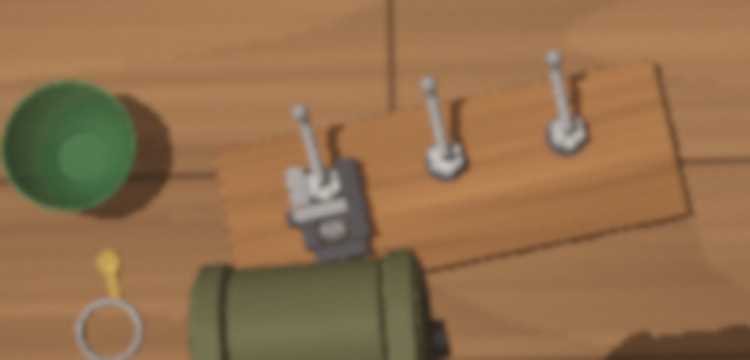

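The loose hook (tip (300,110), nut (320,185)) lies parallel to its neighbours. The tips are evenly spaced at ~120 mm, and the jaws hold the nut. I'll hand it in.

```bash
python3 -c "
from bench import manip
print(manip.job_done())"
```

```text
the job is handed in; nothing more can be done
None
```

I closed the wrench's jaws until they were snug on the loose nut, then pushed the handle clockwise until the wrench lined up with the board's x axis to within about 0.5°. The top camera shows the hook parallel to its neighbours, with the arm clear, and the job is handed in at about 12 s of the 69 s; no verdict came back.

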